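# Free the length stop of the fin-panel fence and set it to the red tab

### The arm

A 6-joint arm with a two-finger parallel gripper is mounted at the origin on the work surface. World frame = base frame: x ahead of the robot, y to its left, z up, the work surface at z = 0. Lengths are in m, angles in rad, forces in N, time in s.
With the tool pointing down it reaches from about 0.35 to 0.725 m from the base axis. Payload 4.3 kg.
Tool frame: the origin (TCP) lies between the finger pads; the fingertips stand 17 mm ahead of it and the grasp point (between the pads) lies 2 mm behind it; z points along the fingers, x is the direction in which the jaws open and shut, and the axes are right-handed (so a half turn about z gives the same grasp; the last joint's range is limited). The gripper opens to 85 mm and grips with 20 to 120 N. Pads are 22 mm wide; open, the fingers measure 114 mm over their backs; the gripper's body (76 mm by 85 mm) begins 54 mm behind the grasp point. The pads swing forward as they close: fully open they stand 13 mm farther back than shut.
Start: joints at [1.087, 0.377, 0.081, 1.274, 0, 1.46], TCP at [0.21, 0.535, 0.248] pointing down, gripper open.
Joint ranges: [-2.72, 2.72], [-0.84, 1.66], [-1.02, 1.22], [-1.77, 2.12], [-1.37, 1.28], [-3.14, 3.14]. Speed limits (rad/s): [2.57, 2.57, 3.14, 3.14, 3.14, 3.14].

### API

Orientations are given as a unit quaternion [x, y, z, w].
In Python, from plant import robot, eyes, finish_job gives the robot as it stands.
- The arm moves only by the tool servo_tool, never from a script. Its argument "series" is a list of rows, each a list of 7 numbers: the turn, a rotation vector about the tool's x, y, z in rad, then the shift along the tool's x, y, z in mm, then the finger opening in mm, from 0 to 85.4. In form: [[wx, wy, wz, dx, dy, dz, hand], ...]. A call has 1 to 5 rows; each row is the pose to reach, as a shift and turn from the pose commanded when the call began, along the tool's axes at that moment; what a row does not reach only later rows make up. A row lasts 1/8 s, in which the tool goes at most 62.5 mm and 10.7 degrees, less where a joint would pass 70% of its speed; a pose out of reach is approached as far as the arm can. A call with a gripper value outside its range is refused whole. The fingers move at their own pace and stop on an object; the grip force is fixed at half the most. Time passes only in rows, so rows that repeat a pose let the fingers close. It gives the time, the measured TCP pose, the force and the opening at its end, in the units of the state.
- robot.observe(): the state, without advancing time (a new reading comes with each control period).
- eyes.grab_frame(name): name is "side" or "top"; returns the picture (384x512x3 uint8, red, green, blue); there is no depth.
- eyes.camera_info(name): a dict with "fov_y" (degrees; the focal length in pixels is half the picture's height over the tangent of half this angle, whatever the lens; pixels are square), "cx", "cy" (the principal point, pixels), "k1" (the pictures are not rectified: a ray, as slopes to the right and down, at radius r is drawn at 1 + k1 r^2 times it, then the intrinsics apply), "R" (3x3) and "t" (3): a world point X has camera coordinates R X + t. Camera axes: x right, y down, z forward; pixel columns grow to the right and rows downward; lengths in m; the calibration is good to about 2 mm. A picture is of the moment at which its call begins. camera_info takes no time and is no camera call.
- finish_job(): hands the job in, once; it reports no verdict.
The state is a dict: "time": time; "q": joint angles; "qvel": joint speeds; "joint_efforts": joint torques, N m; "eef_pos": TCP position; "tool_rot": TCP orientation; "contact_force": force on the tool from outside, world axes, zero at the start; "ft_torque": the same for the moment, N m; "opening": finger opening in m.
Only numpy, scipy, OpenCV 4.12 (cv2) and the standard library are available. Lean on these libraries where they do the work, as an engineer would, in place of code of your own. Each camera call takes 0.05 s, during which the arm holds its last target.

### The job

Loosen the clamped length stop of the fin-panel sawing fence by rolling a fingertip lightly across the knurled rim of its brass thumbscrew, two full turns anticlockwise as you face the head, to within a quarter turn. Then push the stop along its rail with a fingertip, gently, until the tip of its pointer stands over the red marker tab, and leave it there. Use only the outside of the fingers: grip and lift nothing, do not shove the stop while it is still clamped, and leave the tape, offcut, cup and spreader where they are.

Things in the scene. Friction and masses are not known exactly. Their poses are not given: they have to be found in the camera images.
- fence: plywood board 250 x 560 x 12 mm, fixed, place and yaw vary, carrying an aluminium rail 30 mm wide, 500 mm long; rail top 72 mm over the bench. Origin: bench surface under the rail's middle; y along the rail, x square off the rail to the side with the screw head, white scale strip and tabs (board spans x -130 to +120 mm), z up
- stop: grey length stop straddling the rail, slides along fence y (+-160 mm about the rail's middle). Block 66 mm across the rail (x +-33), 50 mm along it. Origin: rail's middle line, 12 mm over the bench, axes parallel to the fence's. A steel face plate reaches 95 mm to -x (top 53 mm over the bench), the pointer 97 mm to +x, under the screw head
- stop_top (a point): centre of the stop's top, 98 mm over the bench. Its two end faces, 25 mm either side along the rail, stand free above the rail from 74 to 98 mm over the bench: push there. Clamped, the screw's rubber pad holds it against some 25 N, less and less as it is loosened; from 1.7 turns it slides with about 8 N of friction and stays where left. Never press it or its screw with more than 35 N
- clamp_screw (a joint): turn of the brass thumbscrew, rad: 0 clamped, at the start; grows as it is loosened, 6.28 a turn (can go to 4 turns). Axis level, along fence x; the top of its rim moves to fence -y as it loosens (anticlockwise facing the head from fence +x). Takes about 0.04 N m (1.6 N at the rim), stays where it is left, backs out 2 mm a turn to +x
- screw_head (a point): centre of the screw's knurled head: brass wheel 50 mm in diameter over 36 ribs, 18 mm wide along fence x, its middle 25 mm clear of the stop's side, 52 mm over the bench. The rim's top line is 25 mm above this point, open from above; the stop's top is 21 mm higher. One rib and a line on the end face are white, straight up at the start
- pointer_tip (a point): point of the steel pointer of the stop, 3 mm thick, 19.5 mm over the bench, moves with the stop
- red_tab: red marker tab 12 mm wide along the rail, 30 mm across it, 3 mm thick, fixed on the scale strip, on either side of the stop. Origin: centre of its underside, 13 mm over the bench; its y axis runs along the rail. The pointer passes over it with 2 mm to spare
- blue_tab: blue marker tab of the same form for the other fin size, fixed; not wanted now
- tape_roll: bystander: masking tape roll lying on the fence board, 90 mm in diameter, 24 mm high, loose. Origin: centre of its underside
- panel_offcut: bystander: green glass-fibre panel offcut 65 x 65 x 6 mm lying on the fence board, loose. Origin: centre of its underside
- resin_cup: bystander: empty white mixing cup, 80 mm in diameter at the rim, 95 mm high, loose on the bench. Origin: centre of its underside
- spreader: bystander: yellow plastic resin spreader 70 x 110 x 8 mm, loose on the bench. Origin: centre of its underside

How it is judged:
By the outcome, as a careful person would: the job done as asked, in the order asked, and still so for the second after the job is handed in, with the robot touching nothing.
It also fails if it takes over 72 s, if anything falls off the work surface, if the arm or the gripper's body presses on something with over 40 N, if the wrist force passes 120 N, or if a joint passes its speed limit or range.

## Working session

There is one attempt and no reset: what is moved stays moved. The work goes in short steps, Python scripts to look and compute and a tool call to move; the robot and the scene stay as the last step left them, time stands still between calls to the robot, and variables do not carry over. Pictures are saved under pics/ and viewed, and the job is handed in when it is done.

Besides the shell and the picture viewer there is one more tool, called after "Request:" as name(argument=value, ...) on one line, values as JSON. servo_tool: Moves the arm, as the interface text tells. Its arguments: {"type":"object","properties":{"series":{"type":"array","items":{"type":"array","items":{"type":"number"}}}},"required":["series"]}

```bash
mkdir -p pics; ls
cat > h.py <<'E'
import numpy as np, cv2, sys
from plant import robot, eyes, finish_job
def snap(n,f):
    im=eyes.grab_frame(n); cv2.imwrite(f'pics/{f}.png',im[:,:,::-1]); return im
def K(n):
    c=eyes.camera_info(n); f=192/np.tan(np.radians(c['fov_y'])/2); return c,f
def proj(n,X):
    c,f=K(n); p=np.array(c['R'])@np.array(X)+np.array(c['t']); a=p[:2]/p[2]; a=a*(1+c['k1']*(a@a)); return a*f+[c['cx'],c['cy']]
def ray(n,u):
    c,f=K(n); d=(np.array(u,float)-[c['cx'],c['cy']])/f; a=d.copy()
    for _ in range(30): a=d/(1+c['k1']*(a@a))
    R=np.array(c['R']); o=-R.T@np.array(c['t']); return o,R.T@np.array([a[0],a[1],1])
def onz(n,u,z):
    o,d=ray(n,u); return o+d*(z-o[2])/d[2]
def two(u1,u2):
    (o,d),(p,e)=ray('top',u1),ray('side',u2)
    s=np.linalg.lstsq(np.stack([d,-e],1),p-o,rcond=None)[0]; a,b=o+d*s[0],p+e*s[1]; return (a+b)/2,np.linalg.norm(a-b)
E
python3 - <<'E'
from h import *
for n in('top','side'):
    snap(n,n+'0'); print(n,eyes.camera_info(n)); 
print(robot.observe())
E
```

```text
pics
top {'fov_y': 46.74920305672164, 'cx': 255.88105019345636, 'cy': 194.76514403905784, 'k1': -0.025689424411611643, 'R': array([[ 0.00805249, -0.99979975, -0.01832001],
       [-0.99698036, -0.00661204, -0.07737211],
       [ 0.07723548,  0.01888773, -0.99683395]]), 't': array([0.02186984, 0.58831136, 0.99328742])}
side {'fov_y': 56.04066588958872, 'cx': 249.83297450560724, 'cy': 186.49709300979012, 'k1': -0.023568449050559718, 'R': array([[-0.97817849, -0.2077611 , -0.00146901],
       [-0.1504825 ,  0.71333972, -0.68447167],
       [ 0.14325449, -0.6693144 , -0.72903798]]), 't': array([0.57431979, 0.1328988 , 0.71895934])}
{'time': 0.1, 'q': array([1.08668558e+00, 3.78003273e-01, 7.97791424e-02, 1.27436178e+00,
       1.03232980e-05, 1.46052114e+00]), 'qvel': array([ 0.00060842, -0.00279253,  0.00204771,  0.00226707,  0.00148817,
       -0.00021209]), 'joint_efforts': array([ 4.82305240e-04, -4.64696145e+01,  2.70582354e+01,  1.19944711e-02,
       -1.39787594e-04,  1.54395600e-06]), 'eef_pos': array([0.20971249, 0.53482123, 0.24745428]), 'tool_rot': array([ 8.26192373e-01,  5.63387400e-01, -7.92680629e-04,  4.15136311e-04]), 'contact_force': array([-0.52792145,  0.77652114, -0.86896419]), 'ft_torque': array([-0.01911751, -0.02548567, -0.02735586]), 'opening': 0.0853592278896383}
```

```bash
python3 -c "
import cv2
for n in('top','side'):
    i=cv2.imread(f'pics/{n}0.png'); cv2.imwrite(f'pics/{n}0b.png',cv2.resize(i,(800,600),interpolation=cv2.INTER_CUBIC))"
```

```text
(no output)
```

View pics/top0b.png

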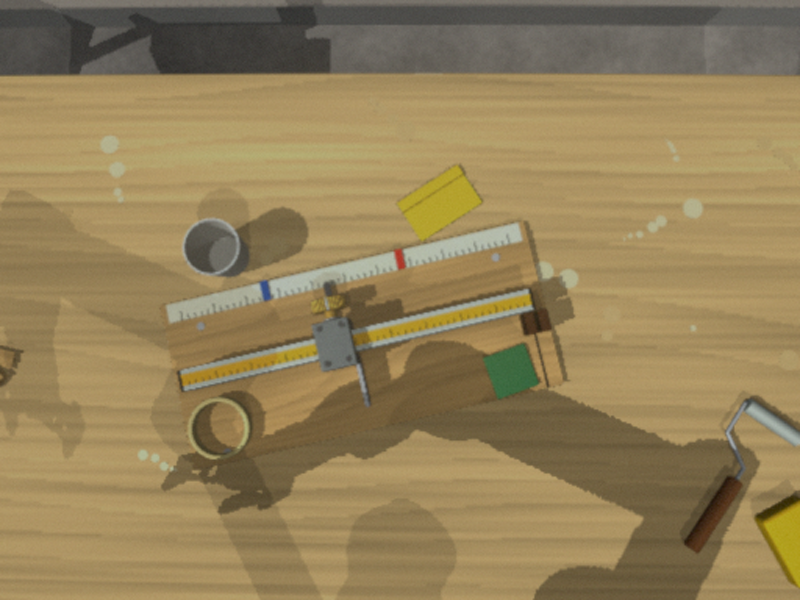

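View pics/side0b.png

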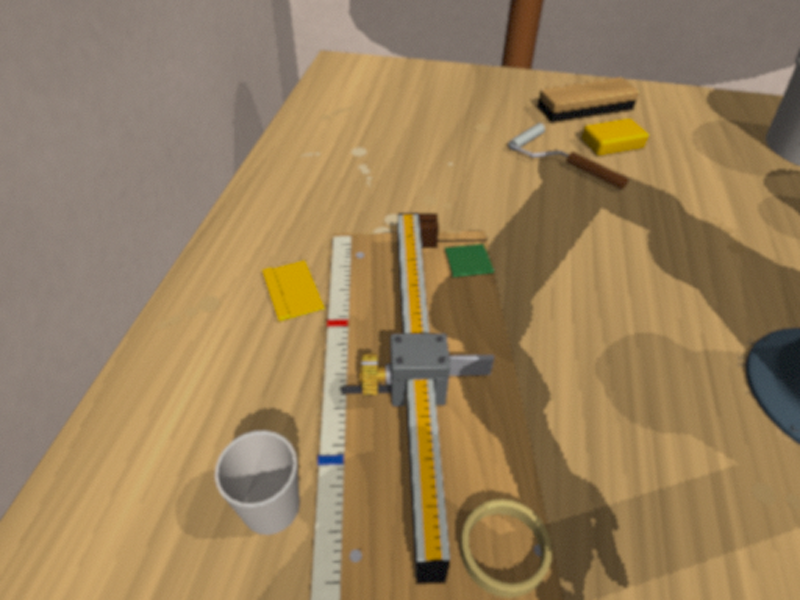

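The top view shows the stop at about (335,344), its screw head at (328,303), the red tab at (400,259), blue at (265,290) and the rail from (181,380) to (531,299), all in 800x600 pixels. The red tab is to the right of the stop, towards fence -y. Next I'll measure these.

```bash
cat > m.py <<'E'
from h import *
t=cv2.imread('pics/top0.png'); s=cv2.imread('pics/side0.png')
def blobs(im,lo,hi,n=3,roi=None):
    h=cv2.cvtColor(im,cv2.COLOR_BGR2HSV); m=cv2.inRange(h,lo,hi)
    k,l,st,c=cv2.connectedComponentsWithStats(m)
    o=np.argsort(-st[1:,4])[:n]+1
    return [(c[i].round(2).tolist(),st[i].tolist()) for i in o],l
red,_=blobs(t,(0,150,100),(8,255,255)); blue,_=blobs(t,(105,120,60),(125,255,255))
print('red',red,'blue',blue)
r=onz('top',red[0][0],.016); b=onz('top',blue[0][0],.016); print(r,b)
rs,_=blobs(s,(0,150,100),(8,255,255)); bs,_=blobs(s,(105,150,60),(125,255,255)); print(rs,bs)
for q in rs[:2]: print('side red',onz('side',q[0],.016))
y=(b-r)[:2]; y/=np.linalg.norm(y); print('ydir from tabs',y,np.arctan2(y[1],y[0])-np.pi/2)
h=cv2.cvtColor(t,cv2.COLOR_BGR2HSV); 
m=cv2.inRange(h,(15,180,120),(28,255,255)); m[:170]=0; m[260:]=0; m[:,:110]=0;m[:,345:]=0
pts=np.argwhere(m)[:,::-1]; W=np.array([onz('top',p,.072)[:2] for p in pts])
vx,vy,x0,y0=cv2.fitLine(W.astype(np.float32),cv2.DIST_HUBER,0,1e-4,1e-4).ravel(); print('rail line',vx,vy,x0,y0,len(pts), 'yaw',np.arctan2(vy,vx)-np.pi/2)
for p in [(181,380),(531,299)]: print('rail end',onz('top',np.array(p)*.64,.072))
E
python3 m.py
python3 - <<'E'
import cv2
a=cv2.imread('pics/top0.png')[160:270,180:290]; cv2.imwrite('pics/c1.png',cv2.resize(a,(550,550),interpolation=cv2.INTER_CUBIC))
a=cv2.imread('pics/side0.png')[180:280,200:330]; cv2.imwrite('pics/c2.png',cv2.resize(a,(780,600),interpolation=cv2.INTER_CUBIC))
E
```

```text
red [([255.51, 165.37], [253, 159, 6, 13, 49])] blue [([169.41, 185.31], [167, 180, 6, 12, 39])]
[0.65694564 0.02773159 0.016     ] [0.6093294  0.22696621 0.016     ]
[([215.37, 206.44], [209, 205, 14, 4, 54])] [([210.83, 293.68], [204, 292, 15, 5, 63])]
side red [0.65750736 0.02840208 0.016     ]
ydir from tabs [-0.23244934  0.9726085 ] 0.23459525183893426
rail line 0.23490314 -0.9720188 0.53573316 0.0840303 1057 yaw -2.9044738
rail end [0.47653231 0.32940008 0.072     ]
rail end [ 0.59296896 -0.15713563  0.072     ]
```

View pics/c1.png

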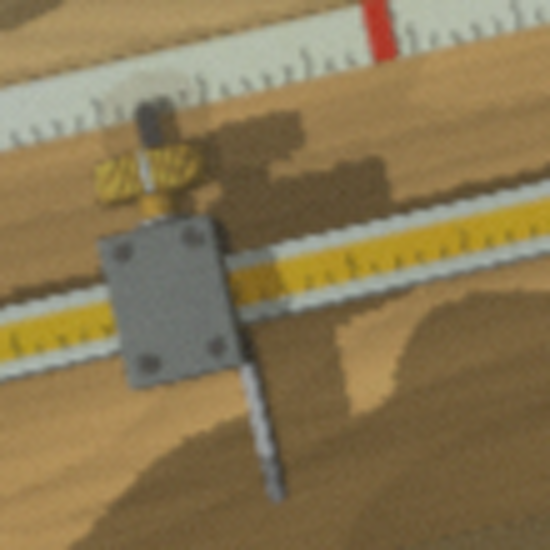

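View pics/c2.png

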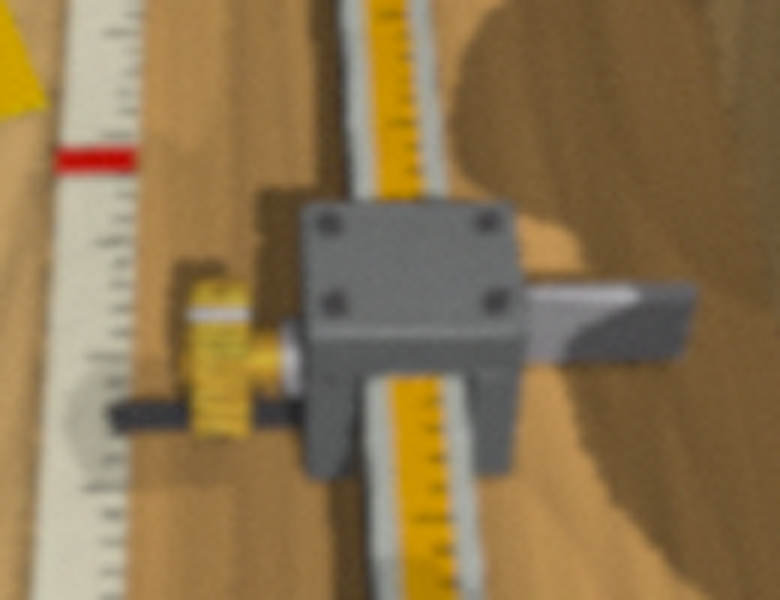

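```bash
cat >> h.py <<'E'
yaw=0.2362
fy=np.array([-np.sin(yaw),np.cos(yaw)]); fx=np.array([np.cos(yaw),np.sin(yaw)])
def c1(p): return (np.array(p)+.5)/5-.5+[180,160]
def c2(p): return (np.array(p)+.5)/6-.5+[200,180]
E
python3 - <<'E'
from h import *
F=lambda X:(round(X[:2]@fx*1e3,1),round(X[:2]@fy*1e3,1))
C=[onz('top',c1(p),.098) for p in [(98,240),(212,213),(242,362),(132,388)]]
for c in C: print('corner',c.round(4),F(c))
ct=np.mean(C,0); print('stop',ct,F(ct))
C=[onz('side',c2(p),.098) for p in [(303,205),(513,205),(526,335),(303,335)]]
for c in C: print('corner side',c.round(4),F(c))
cs=np.mean(C,0); print('stop side',cs,F(cs))
print('rib top',*[ (X.round(4),F(X)) for X in [onz('top',c1((149,172)),.077),onz('side',c2((219,314)),.077)]])
print('pointer tip',*[ (X.round(4),F(X)) for X in [onz('top',c1((148,100)),.021),onz('side',c2((110,416)),.021)]])
print('red',F(np.array([.65695,.0277])),F(np.array([.6575,.0284])), 'rail',F(np.array([.5357,.0840])),'rail ends',F(onz('top',np.array((181,380))*.64,.072)),F(onz('top',np.array((531,299))*.64,.072)))
E
```

```text
corner [0.5542 0.1447 0.098 ] (np.float64(572.7), np.float64(11.0))
corner [0.566  0.0964 0.098 ] (np.float64(572.9), np.float64(-38.7))
corner [0.5032 0.0829 0.098 ] (np.float64(508.6), np.float64(-37.2))
corner [0.4919 0.1292 0.098 ] (np.float64(508.5), np.float64(10.5))
stop [0.52885096 0.11332007 0.098     ] (np.float64(540.7), np.float64(-13.6))
corner side [0.5658 0.0974 0.098 ] (np.float64(572.9), np.float64(-37.8))
corner side [0.5029 0.0841 0.098 ] (np.float64(508.6), np.float64(-35.9))
corner side [0.4922 0.1314 0.098 ] (np.float64(509.3), np.float64(12.6))
corner side [0.5558 0.1448 0.098 ] (np.float64(574.2), np.float64(10.7))
stop side [0.52917417 0.11441218 0.098     ] (np.float64(541.3), np.float64(-12.6))
rib top (array([0.5849, 0.1261, 0.077 ]), (np.float64(598.2), np.float64(-14.3))) (array([0.5856, 0.1278, 0.077 ]), (np.float64(599.3), np.float64(-12.7)))
pointer tip (array([0.6226, 0.1341, 0.021 ]), (np.float64(636.7), np.float64(-15.4))) (array([0.6219, 0.1355, 0.021 ]), (np.float64(636.3), np.float64(-13.8)))
red (np.float64(645.2), np.float64(-126.8)) (np.float64(645.9), np.float64(-126.3)) rail (np.float64(540.5), np.float64(-43.7)) rail ends (np.float64(540.4), np.float64(208.7)) (np.float64(539.7), np.float64(-291.5))
```

```bash
cat >> h.py <<'E'
from scipy.spatial.transform import Rotation as Ro
def st():
    o=robot.observe(); R=Ro.from_quat(o['tool_rot']).as_matrix(); p=o['eef_pos']
    print('t %.2f'%o['time'],'fence pos mm x %.1f y %.1f z %.1f'%(p[:2]@fx*1e3,p[:2]@fy*1e3,p[2]*1e3),'F fence',(o['contact_force'][:2]@fx).round(2),(o['contact_force'][:2]@fy).round(2),o['contact_force'][2].round(2),'open',round(o['opening']*1e3,1))
    return o,R
def to(X,Y,Z):
    o,R=st(); w=np.append((X*fx+Y*fy)/1e3,Z/1e3)
    Rg=np.stack([np.append(fy,0),np.append(fx,0),[0,0,-1]],1)
    print('shift',((w-o['eef_pos'])@R*1e3).round(1),'rotvec',Ro.from_matrix(R.T@Rg).as_rotvec().round(4))
E
python3 -c "
from h import *
to(598.6,-13.5,140)"
```

```text
t 0.10 fence pos mm x 329.0 y 470.9 z 247.5 F fence -0.33 0.88 -0.87 open 85.4
shift [-242.4  498.5  107.8] rotvec [-0.0007  0.0017 -0.61  ]
```

Request:
servo_tool(series=[[0, 0, -0.15, -24, 50, 0, 0], [0, 0, -0.3, -48, 100, 0, 0], [0, 0, -0.45, -72, 150, 0, 0], [0, 0, -0.61, -96, 200, 0, 0], [0, 0, -0.61, -120, 250, 0, 0]])

```text
time: 0.72
eef_pos: [0.3996, 0.3308, 0.248]
tool_rot: [0.618, 0.786, -0.0, -0.0]
contact_force: [0.6, 1.3, 0.5]
opening: -0.0004
```

```bash
python3 -c "
from h import *
to(598.6,-13.5,247)"
```

```text
t 0.72 fence pos mm x 465.9 y 228.1 z 248.0 F fence 0.92 1.15 0.51 open -0.4
shift [-241.7  132.4    0.9] rotvec [-0.0005  0.0001  0.0011]
```

Request:
servo_tool(series=[[0, 0, 0, -48, 27, 0, 0], [0, 0, 0, -97, 53, 0, 0], [0, 0, 0, -145, 80, 0, 0], [0, 0, 0, -193, 106, 0, 0], [0, 0, 0, -230, 132.4, 70, 0]])

```text
time: 1.35
eef_pos: [0.5777, 0.1454, 0.1991]
tool_rot: [0.62, 0.785, 0.003, 0.003]
contact_force: [0.4, 0.7, 0.4]
opening: -0.0
```

Run:
```python
from h import *
for n in('top','side'): snap(n,n+'1')
to(598.6,-2,97)
t=cv2.imread('pics/top1.png')[130:280,150:300]; s=cv2.imread('pics/side1.png')[120:270,150:300]
cv2.imwrite('pics/c3.png',cv2.resize(np.hstack([t,s]),(800,400),interpolation=cv2.INTER_CUBIC))
```

```text
t 1.45 fence pos mm x 589.5 y 6.1 z 189.7 F fence -1.83 1.4 -0.42 open 0.0
shift [-8.   9.9 92.6] rotvec [-0.0088 -0.     -0.0044]
```

View pics/c3.png

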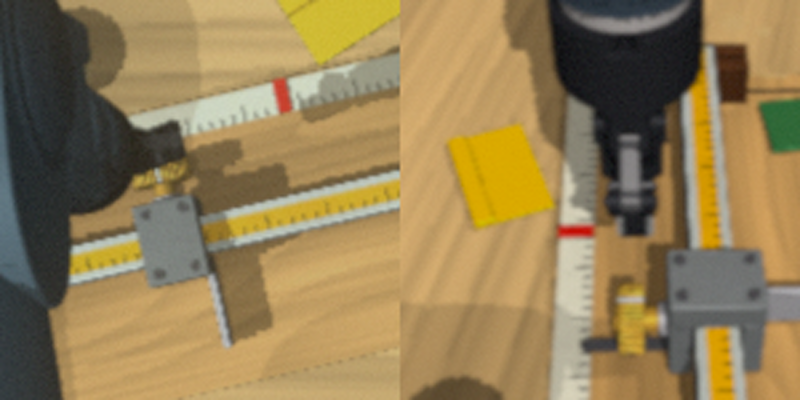

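Request:
servo_tool(series=[[0, 0, 0, 0, 0, 30, 0], [0, 0, 0, 0, 0, 60, 0], [0, 0, 0, 0, 0, 75, 0], [0, 0, 0, 0, 0, 78, 0], [0, 0, 0, 0, 0, 78, 0]])

```text
time: 2.08
eef_pos: [0.5733, 0.1475, 0.1188]
tool_rot: [0.619, 0.786, 0.001, 0.0]
contact_force: [-0.3, 0.7, -1.6]
opening: 0.0002
```

Run:
```python
from h import *
for n in('top','side'): snap(n,n+'2')
to(598.6,-2,97)
t=cv2.imread('pics/top2.png')[130:280,150:300]; s=cv2.imread('pics/side2.png')[160:260,180:280]
cv2.imwrite('pics/c4.png',np.hstack([cv2.resize(a,(400,400),interpolation=cv2.INTER_CUBIC) for a in (t,s)]))
```

```text
t 2.17 fence pos mm x 592.3 y 9.1 z 119.3 F fence -0.34 0.11 0.38 open 0.0
shift [-11.1   6.2  22.3] rotvec [0.0024 0.0001 0.0002]
```

View pics/c4.png

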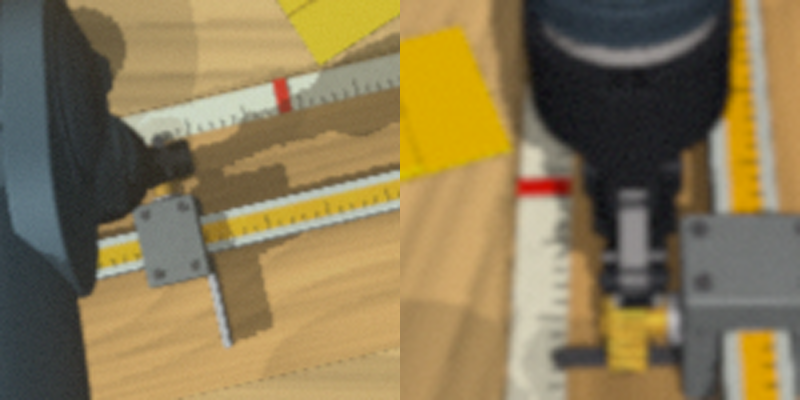

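Request:
servo_tool(series=[[0, 0, 0, -6, 3, 10, 0], [0, 0, 0, -11, 6, 16, 0], [0, 0, 0, -11, 6, 18, 0], [0, 0, 0, -11, 6, 18, 0]])

```text
time: 2.68
eef_pos: [0.581, 0.1378, 0.0995]
tool_rot: [0.619, 0.785, -0.0, -0.0]
contact_force: [0.2, 0.3, 0.5]
opening: -0.0
```

```bash
python3 -c "
from h import *
to(598.6,-2,95)"
```

```text
t 2.67 fence pos mm x 597.1 y -2.0 z 99.5 F fence 0.32 0.27 0.54 open -0.0
shift [0.  1.5 4.5] rotvec [-0.0008 -0.0003 -0.0002]
```

Request:
servo_tool(series=[[0, 0, 0, 0, 1, 3, 0], [0, 0, 0, 0, 1, 4.5, 0], [0, 0, 0, 0, 1, 4.5, 0]])

```text
time: 3.05
eef_pos: [0.582, 0.1382, 0.0953]
tool_rot: [0.619, 0.786, -0.0, -0.0]
contact_force: [-0.6, -0.7, 0.3]
opening: -0.0001
```

Request:
servo_tool(series=[[0, 0, 0, 0, 0, 1, 0], [0, 0, 0, 0, 0, 1, 0]])

```text
time: 3.3
eef_pos: [0.5822, 0.1382, 0.0944]
tool_rot: [0.619, 0.786, 0.0, -0.0]
contact_force: [-0.4, -1.1, 0.9]
opening: -0.0
```

Request:
servo_tool(series=[[0, 0, 0, 0, 0, 1, 0], [0, 0, 0, 0, 0, 1, 0]])

```text
time: 3.55
eef_pos: [0.5821, 0.1381, 0.0933]
tool_rot: [0.619, 0.785, -0.0, -0.0]
contact_force: [0.1, -0.4, -0.1]
opening: -0.0002
```

Request:
servo_tool(series=[[0, 0, 0, 0, 0, -2, 0], [0, 0, 0, -6, 0, -2, 0], [0, 0, 0, -11.5, 0, -1, 0], [0, 0, 0, -11.5, 0, -1, 0]])

```text
time: 4.05
eef_pos: [0.585, 0.1263, 0.0943]
tool_rot: [0.619, 0.785, -0.0, -0.0]
contact_force: [0.2, -0.0, -0.5]
opening: -0.0002
```

Request:
servo_tool(series=[[0, 0, 0, 0, 0, 1, 0], [0, 0, 0, 0, 0, 1, 0]])

```text
time: 4.3
eef_pos: [0.5851, 0.1268, 0.0937]
tool_rot: [0.619, 0.785, 0.0, 0.0]
contact_force: [-0.5, -0.2, 2.5]
opening: -0.0002
```

Request:
servo_tool(series=[[0, 0, 0, 0, 0, 0.5, 0], [0, 0, 0, 0, 0, 0.5, 0]])

```text
time: 4.55
eef_pos: [0.5851, 0.1268, 0.0934]
tool_rot: [0.619, 0.785, 0.0, 0.0]
contact_force: [-1.3, -1.5, 6.0]
opening: -0.0002
```

Request:
servo_tool(series=[[0, 0, 0, -4, 0, 0, 0], [0, 0, 0, -8, 0, 0, 0], [0, 0, 0, -10, 0, 0, 0]])

```text
time: 4.92
eef_pos: [0.5874, 0.1175, 0.0931]
tool_rot: [0.619, 0.786, 0.001, -0.0]
contact_force: [-0.8, 0.2, 3.5]
opening: -0.0
```

Request:
servo_tool(series=[[0, 0, 0, 0, 0, -5, 0], [0, 0, 0, 10, 0, -6, 0], [0, 0, 0, 40, 0, -12, 0], [0, 0, 0, 40, 0, -12, 0]])

```text
time: 5.42
eef_pos: [0.5773, 0.1582, 0.105]
tool_rot: [0.618, 0.786, 0.0, -0.0]
contact_force: [-0.3, -0.5, 0.2]
opening: 0.0002
```

```bash
cat >> h.py <<'E'
def look(f):
    snap('top',f+'t'); snap('side',f+'s'); st()
    t=cv2.imread(f'pics/{f}t.png')[180:230,190:240]; s=cv2.imread(f'pics/{f}s.png')[215:265,215:265]
    cv2.imwrite(f'pics/{f}.png',np.hstack([cv2.resize(a,(400,400),interpolation=cv2.INTER_CUBIC) for a in (t,s)]))
E
python3 -c "
from h import *
look('a')"
```

```text
t 5.53 fence pos mm x 598.2 y 17.0 z 104.7 F fence -0.2 -0.35 0.17 open -0.2
```

View pics/a.png

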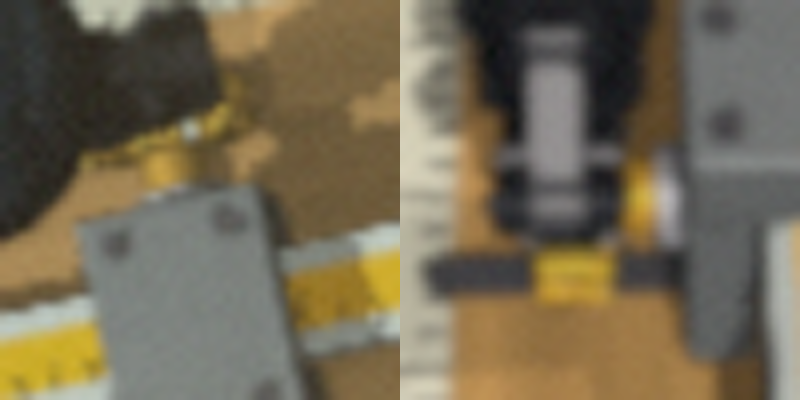

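Request:
servo_tool(series=[[0, 0, 0, -15, 1, 6, 0], [0, 0, 0, -21.5, 1, 9, 0], [0, 0, 0, -21.5, 1, 9, 0]])

```text
time: 5.9
eef_pos: [0.5837, 0.134, 0.0952]
tool_rot: [0.62, 0.785, -0.0, -0.0]
contact_force: [-1.2, -0.4, -0.2]
opening: -0.0001
```

Request:
servo_tool(series=[[0, 0, 0, 0, 0, 3.2, 0], [0, 0, 0, -9, 0, 3.2, 0], [0, 0, 0, -18, 0, 3.2, 0], [0, 0, 0, -20, 0, 0, 0], [0, 0, 0, 0, 0, 0, 0]])

```text
time: 6.52
eef_pos: [0.5842, 0.135, 0.0959]
tool_rot: [0.62, 0.785, 0.0, 0.0]
contact_force: [0.1, -0.1, -0.3]
opening: -0.0
```

```bash
python3 -c "
from h import *
look('b')
F=lambda X:(round(X[:2]@fx*1e3,1),round(X[:2]@fy*1e3,1))
print(F(onz('top',(213.4,195.9),.075)))"
```

```text
t 6.62 fence pos mm x 598.9 y -2.6 z 95.6 F fence 0.41 -0.1 0.72 open -0.2
(np.float64(592.4), np.float64(-21.7))
```

View pics/b.png

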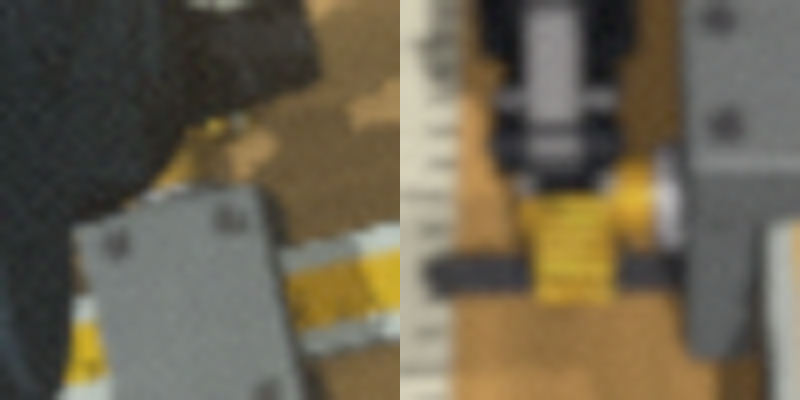

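```bash
cat >> h.py <<'E'
def ang(u,n='top',yc=-13.5):
    for th in np.arange(-1.6,1.6,.1):
        X=onz(n,u,.052+.025*np.cos(th)); d=-(X[:2]@fy*1e3-yc)
        r=d-25*np.sin(th)
        if th>-1.6 and r*pr<=0: print('angle ~',round(th,2))
        pr=r
E
python3 -c "
from h import *
ang((213.4,195.9));ang((219.2,194.8))"
```

```text
angle ~ 0.4
angle ~ 1.0
```

Request:
servo_tool(series=[[0, 0, 0, 0, 0, 3.2, 0], [0, 0, 0, -9, 0, 3.2, 0], [0, 0, 0, -18, 0, 3.2, 0], [0, 0, 0, -18, 0, 3.2, 0]])

```text
time: 7.12
eef_pos: [0.5887, 0.1171, 0.0932]
tool_rot: [0.619, 0.785, 0.0, 0.001]
contact_force: [0.4, -1.2, 4.4]
opening: 0.0003
```

Request:
servo_tool(series=[[0, 0, 0, 0, 0, -3.2, 0], [0, 0, 0, 18, 0, -3.2, 0], [0, 0, 0, 18, 0, 0, 0], [0, 0, 0, 9, 0, 0, 0], [0, 0, 0, 0, 0, 0, 0]])

```text
time: 7.75
eef_pos: [0.5882, 0.1187, 0.0933]
tool_rot: [0.618, 0.786, 0.001, -0.0]
contact_force: [-0.7, 1.7, 5.1]
opening: -0.0001
```

Request:
servo_tool(series=[[0, 0, 0, 0, 0, -3.2, 0], [0, 0, 0, 18, 0, -3.2, 0], [0, 0, 0, 18, 0, 0, 0], [0, 0, 0, 9, 0, 0, 0], [0, 0, 0, 0, 0, 0, 0]])

```text
time: 8.38
eef_pos: [0.5882, 0.1187, 0.0933]
tool_rot: [0.618, 0.786, 0.001, 0.0]
contact_force: [-0.1, 2.2, 2.8]
opening: -0.0002
```

Request:
servo_tool(series=[[0, 0, 0, 0, 0, -3.2, 0], [0, 0, 0, 18, 0, -3.2, 0], [0, 0, 0, 18, 0, 0, 0], [0, 0, 0, 9, 0, 0, 0], [0, 0, 0, 0, 0, 0, 0]])

```text
time: 9.0
eef_pos: [0.5883, 0.1186, 0.0933]
tool_rot: [0.618, 0.786, 0.001, 0.0]
contact_force: [-0.8, 0.9, 4.1]
opening: -0.0005
```

Request:
servo_tool(series=[[0, 0, 0, 0, 0, -3.2, 0], [0, 0, 0, 18, 0, -3.2, 0], [0, 0, 0, 18, 0, 0, 0], [0, 0, 0, 9, 0, 0, 0], [0, 0, 0, 0, 0, 0, 0]])

```text
time: 9.62
eef_pos: [0.5882, 0.1185, 0.0934]
tool_rot: [0.618, 0.786, 0.001, 0.0]
contact_force: [-0.8, 1.2, 4.8]
opening: 0.0002
```

```bash
python3 -c "
from h import *
look('c')"
```

```text
t 9.72 fence pos mm x 599.6 y -23.6 z 93.2 F fence -0.91 -1.25 5.22 open -0.2
```

View pics/c.png

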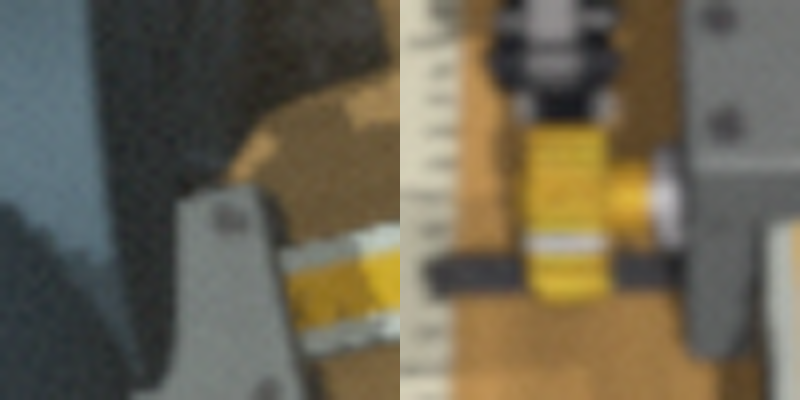

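```bash
sed -i 's/np.arange(-1.6,1.6,.1)/np.arange(-2.4,1.6,.05)/; s/th>-1.6 and/th>-2.4 and/' h.py; python3 -c "
from h import *
ang((235.4,245),'side')"
```

```text
angle ~ -1.0
```

```bash
python3 -c "
from h import *
for th in (0,-.6,-1,-1.3,-1.6,-1.9):
    p=np.append((600*fx+(-13.5-25*np.sin(th))*fy)/1e3,.052+.025*np.cos(th)); q=proj('side',p); print(th,q.round(1),((q-215+.4)*8).round())"
```

```text
0 [235.7 231.6] [169. 136.]
-0.6 [235.8 239.3] [169. 198.]
-1 [235.9 244.8] [170. 241.]
-1.3 [236.  248.3] [171. 269.]
-1.6 [236.1 250.9] [172. 291.]
-1.9 [236.2 252.5] [173. 303.]
```

Request:
servo_tool(series=[[0, 0, 0, 0, 0, -3.2, 0], [0, 0, 0, 18, 0, -3.2, 0], [0, 0, 0, 18, 0, 0, 0], [0, 0, 0, 9, 0, 0, 0], [0, 0, 0, 0, 0, 0, 0]])

```text
time: 10.35
eef_pos: [0.5882, 0.1187, 0.0933]
tool_rot: [0.618, 0.786, 0.001, 0.0]
contact_force: [-1.2, 0.8, 4.1]
opening: 0.0001
```

```bash
python3 -c "
from h import *
look('d')"
```

```text
t 10.45 fence pos mm x 599.7 y -23.5 z 93.2 F fence -0.61 -0.51 4.85 open -0.1
```

View pics/d.png

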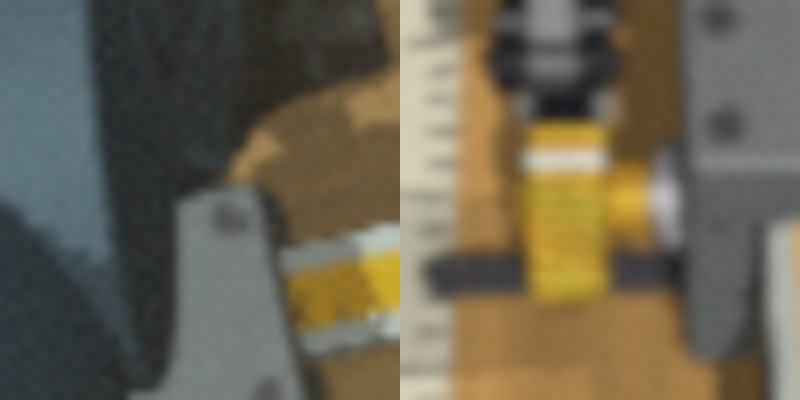

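Request:
servo_tool(series=[[0, 0, 0, 0, 1, -3.2, 0], [0, 0, 0, 18, 1, -3.2, 0], [0, 0, 0, 18, 1, 0, 0], [0, 0, 0, 9, 1, 0, 0], [0, 0, 0, 0, 1, 0, 0]])

```text
time: 11.08
eef_pos: [0.5892, 0.1189, 0.0933]
tool_rot: [0.618, 0.786, 0.001, 0.0]
contact_force: [-0.5, 1.5, 4.2]
opening: 0.0002
```

Request:
servo_tool(series=[[0, 0, 0, 0, 0, -3.2, 0], [0, 0, 0, 18, 0, -3.2, 0], [0, 0, 0, 18, 0, 0, 0], [0, 0, 0, 9, 0, 0, 0], [0, 0, 0, 0, 0, 0, 0]])

```text
time: 11.7
eef_pos: [0.5892, 0.1188, 0.0933]
tool_rot: [0.618, 0.786, 0.001, 0.0]
contact_force: [-1.5, 0.2, 3.7]
opening: -0.0001
```

Request:
servo_tool(series=[[0, 0, 0, 0, 0, -3.2, 0], [0, 0, 0, 18, 0, -3.2, 0], [0, 0, 0, 18, 0, 0, 0], [0, 0, 0, 9, 0, 0, 0], [0, 0, 0, 0, 0, 0, 0]])

```text
time: 12.32
eef_pos: [0.5892, 0.1188, 0.0933]
tool_rot: [0.618, 0.786, 0.001, -0.0]
contact_force: [-1.2, 1.5, 4.5]
opening: -0.0
```

Request:
servo_tool(series=[[0, 0, 0, 0, 1, -3.2, 0], [0, 0, 0, 18, 1, -3.2, 0], [0, 0, 0, 18, 1, 0, 0], [0, 0, 0, 9, 1, 0, 0], [0, 0, 0, 0, 1, 0, 0]])

```text
time: 12.95
eef_pos: [0.5902, 0.1192, 0.0933]
tool_rot: [0.618, 0.786, 0.001, 0.0]
contact_force: [0.3, 0.2, 3.1]
opening: 0.0001
```

Request:
servo_tool(series=[[0, 0, 0, 0, 0, -3.2, 0], [0, 0, 0, 18, 0, -3.2, 0], [0, 0, 0, 18, 0, 0, 0], [0, 0, 0, 9, 0, 0, 0], [0, 0, 0, 0, 0, 0, 0]])

```text
time: 13.58
eef_pos: [0.5902, 0.119, 0.0933]
tool_rot: [0.618, 0.786, 0.001, -0.0]
contact_force: [-1.7, 0.9, 4.9]
opening: -0.0001
```

Request:
servo_tool(series=[[0, 0, 0, 0, 0, -3.2, 0], [0, 0, 0, 18, 0, -3.2, 0], [0, 0, 0, 18, 0, 0, 0], [0, 0, 0, 9, 0, 0, 0], [0, 0, 0, 0, 0, 0, 0]])

```text
time: 14.2
eef_pos: [0.5902, 0.1191, 0.0933]
tool_rot: [0.618, 0.786, 0.001, -0.0]
contact_force: [-1.6, 0.9, 4.0]
opening: 0.0001
```

```bash
python3 -c "
from h import *
look('e')"
```

```text
t 14.30 fence pos mm x 601.7 y -23.5 z 93.2 F fence -0.1 0.28 4.38 open 0.1
```

View pics/e.png

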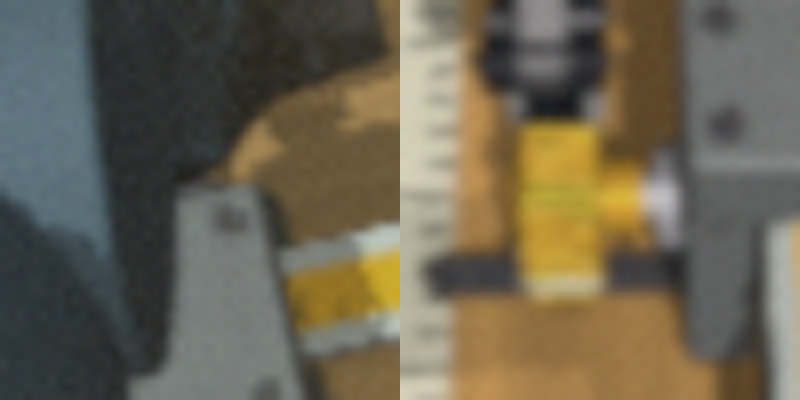

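Request:
servo_tool(series=[[0, 0, 0, 0, 0, -3.2, 0], [0, 0, 0, 18, 0, -3.2, 0], [0, 0, 0, 18, 0, 0, 0], [0, 0, 0, 9, 0, 0, 0], [0, 0, 0, 0, 0, 0, 0]])

```text
time: 14.92
eef_pos: [0.5901, 0.1191, 0.0932]
tool_rot: [0.618, 0.786, 0.001, -0.0]
contact_force: [-0.8, 1.7, 3.4]
opening: 0.0001
```

```bash
python3 -c "
from h import *
look('f')"
```

```text
t 15.03 fence pos mm x 601.6 y -23.5 z 92.9 F fence -0.19 -0.54 2.67 open -0.2
```

View pics/f.png

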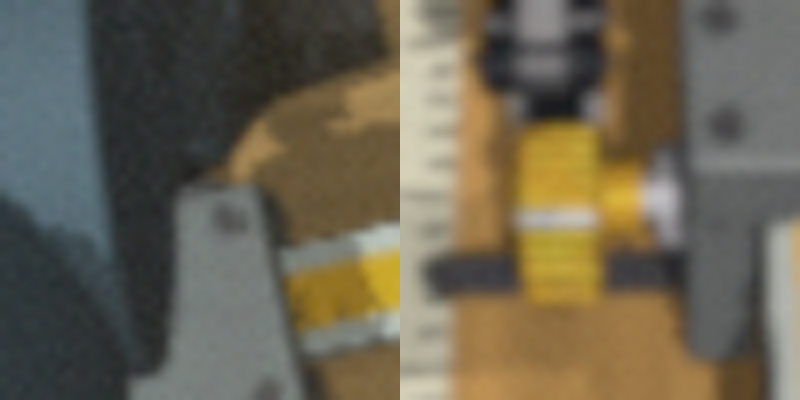

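Request:
servo_tool(series=[[0, 0, 0, 0, 0, -3.2, 0], [0, 0, 0, 18, 0, -3.2, 0], [0, 0, 0, 18, 0, 0, 0], [0, 0, 0, 9, 0, 0, 0], [0, 0, 0, 0, 0, 0, 0]])

```text
time: 15.65
eef_pos: [0.5902, 0.119, 0.0933]
tool_rot: [0.618, 0.786, 0.001, -0.0]
contact_force: [-0.7, 1.8, 3.5]
opening: 0.0001
```

Request:
servo_tool(series=[[0, 0, 0, 0, 0, -5, 0], [0, 0, 0, 0, 0, -25, 0], [0, 0, 0, 30, -20, -50, 0], [0, 0, 0, 60, -40, -50, 0], [0, 0, 0, 70, -60, -50, 0]])

```text
time: 16.27
eef_pos: [0.5144, 0.1737, 0.143]
tool_rot: [0.618, 0.786, 0.0, 0.0]
contact_force: [-0.3, 0.1, -0.1]
opening: 0.0003
```

```bash
python3 -c "
from h import *
look('g')
to(540.6,40,105)"
```

```text
t 16.38 fence pos mm x 538.9 y 48.3 z 142.5 F fence 1.33 0.32 0.05 open 0.3
t 16.38 fence pos mm x 538.9 y 48.3 z 142.5 F fence 1.33 0.32 0.05 open 0.3
shift [-8.3  1.8 37.5] rotvec [-0.0026 -0.0001  0.0021]
```

View pics/g.png

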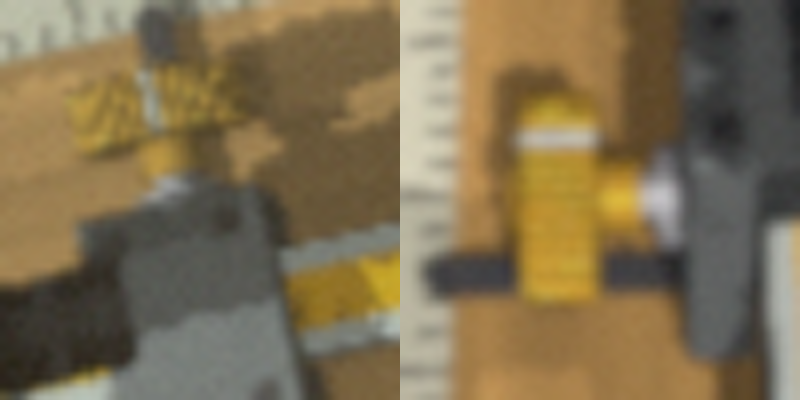

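Request:
servo_tool(series=[[0, 0, 0, 0, 2, 15, 0], [0, 0, 0, 0, 2, 30, 0], [0, 0, 0, 0, 2, 44, 0], [0, 0, 0, -6, 2, 44, 0], [0, 0, 0, -12, 2, 44, 0]])

```text
time: 17.0
eef_pos: [0.5203, 0.1607, 0.0986]
tool_rot: [0.619, 0.785, -0.0, -0.0]
contact_force: [0.0, 0.4, 0.3]
opening: -0.0002
```

Request:
servo_tool(series=[[0, 0, 0, -3, 0, 0, 0], [0, 0, 0, -6, 0, 0, 0], [0, 0, 0, -9, 0, 0, 0]])

```text
time: 17.38
eef_pos: [0.5224, 0.1523, 0.0991]
tool_rot: [0.619, 0.785, 0.0, 0.0]
contact_force: [-0.2, 1.1, 0.4]
opening: -0.0
```

```bash
python3 -c "
from h import *
st()"
```

```text
t 17.38 fence pos mm x 543.6 y 25.8 z 99.1 F fence 0.09 1.12 0.42 open -0.0
```

Request:
servo_tool(series=[[0, 0, 0, -2, 0, 0, 0], [0, 0, 0, -4, 0, 0, 0], [0, 0, 0, -6, 0, 0, 0], [0, 0, 0, -7, 0, 0, 0]])

```text
time: 17.88
eef_pos: [0.5233, 0.1481, 0.0989]
tool_rot: [0.618, 0.786, 0.002, -0.002]
contact_force: [-2.2, 7.7, 1.5]
opening: -0.0
```

Request:
servo_tool(series=[[0, 0, 0, -2, -1, 1, 0], [0, 0, 0, -4, -2, 1, 0], [0, 0, 0, -6, -3, 1, 0], [0, 0, 0, -8, -3, 1, 0], [0, 0, 0, -10, -3, 1, 0]])

```text
time: 18.5
eef_pos: [0.5255, 0.1383, 0.0988]
tool_rot: [0.618, 0.786, 0.004, -0.0]
contact_force: [2.7, 8.3, -0.3]
opening: 0.0
```

```bash
python3 -c "
from h import *
look('i')"
```

```text
t 18.60 fence pos mm x 543.3 y 11.2 z 98.8 F fence 5.15 7.67 0.52 open -0.1
```

View pics/i.png

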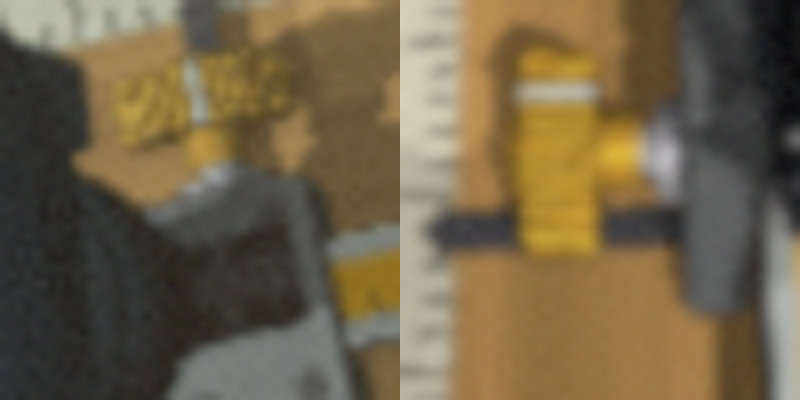

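Request:
servo_tool(series=[[0, 0, 0, -3, 2, 0, 0], [0, 0, 0, -7, 2, 0, 0], [0, 0, 0, -11, 2, 0, 0], [0, 0, 0, -15, 2, 0, 0], [0, 0, 0, -19, 2, 0, 0]])

```text
time: 19.23
eef_pos: [0.5301, 0.1198, 0.0987]
tool_rot: [0.618, 0.786, 0.003, -0.001]
contact_force: [-1.4, 9.0, 4.6]
opening: -0.0002
```

Request:
servo_tool(series=[[0, 0, 0, -4, 0, 0, 0], [0, 0, 0, -8, 0, 0, 0], [0, 0, 0, -12, 0, 0, 0], [0, 0, 0, -16, 0, 0, 0], [0, 0, 0, -20, 0, 0, 0]])

```text
time: 19.85
eef_pos: [0.5348, 0.1003, 0.0987]
tool_rot: [0.618, 0.786, 0.003, -0.001]
contact_force: [-1.1, 7.1, 5.5]
opening: -0.0003
```

Request:
servo_tool(series=[[0, 0, 0, -4, 0, 0, 0], [0, 0, 0, -8, 0, 0, 0], [0, 0, 0, -12, 0, 0, 0], [0, 0, 0, -16, 0, 0, 0], [0, 0, 0, -20, 0, 0, 0]])

```text
time: 20.48
eef_pos: [0.5395, 0.0809, 0.0987]
tool_rot: [0.618, 0.786, 0.003, -0.001]
contact_force: [-1.5, 7.7, 5.6]
opening: -0.0002
```

Request:
servo_tool(series=[[0, 0, 0, -4, 0, 0, 0], [0, 0, 0, -8, 0, 0, 0], [0, 0, 0, -12, 0, 0, 0], [0, 0, 0, -15, 0, 0, 0]])

```text
time: 20.98
eef_pos: [0.543, 0.0662, 0.0987]
tool_rot: [0.618, 0.786, 0.003, -0.001]
contact_force: [-1.5, 7.4, 5.0]
opening: -0.0001
```

Run:
```python
from h import *
snap('top','jt'); snap('side','js'); st()
t=cv2.imread('pics/jt.png')[150:225,205:280]; s=cv2.imread('pics/js.png')[180:255,185:260]
cv2.imwrite('pics/j.png',np.hstack([cv2.resize(a,(400,400),interpolation=cv2.INTER_CUBIC) for a in (t,s)]))
```

```text
t 21.07 fence pos mm x 543.4 y -63.1 z 98.7 F fence 0.7 6.57 5.43 open 0.1
```

View pics/j.png

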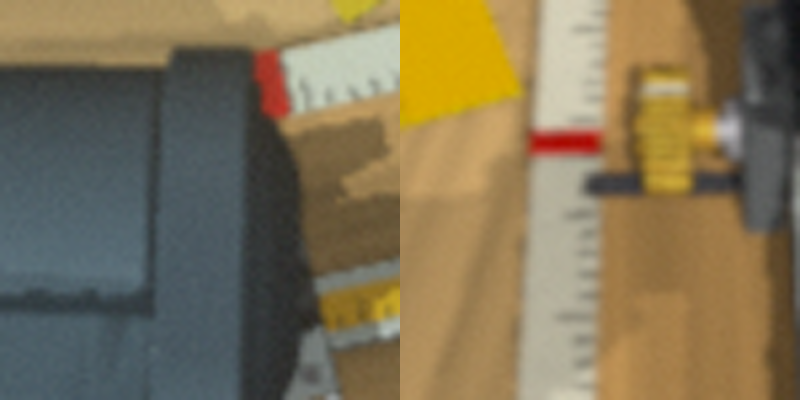

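Run:
```python
from h import *
g=lambda p:(np.array(p)+.5)*75/400-.5+[185,180]
for nm,p,z in [('tip',(190,184),.021),('tip right',(320,183),.021),('red L',(131,143),.016),('red R',(202,143),.016)]:
    X=onz('side',g(p),z); print(nm,(X[:2]@fx*1e3).round(1),(X[:2]@fy*1e3).round(1))
```

```text
tip 634.3 -100.6
tip right 582.9 -99.7
red L 659.4 -126.7
red R 630.5 -125.9
```

Request:
servo_tool(series=[[0, 0, 0, -5, 0, 0, 0], [0, 0, 0, -10, 0, 0, 0], [0, 0, 0, -15, 0, 0, 0], [0, 0, 0, -20, 0, 0, 0], [0, 0, 0, -23, 0, 0, 0]])

```text
time: 21.7
eef_pos: [0.5484, 0.0438, 0.0987]
tool_rot: [0.618, 0.786, 0.003, -0.001]
contact_force: [-1.1, 7.8, 6.3]
opening: -0.0003
```

Run:
```python
from h import *
snap('side','ks'); st()
s=cv2.imread('pics/ks.png')[180:255,185:260]
cv2.imwrite('pics/k.png',cv2.resize(s,(600,600),interpolation=cv2.INTER_CUBIC))
```

```text
t 21.75 fence pos mm x 543.4 y -86.2 z 98.6 F fence 1.26 6.76 5.38 open 0.1
```

View pics/k.png

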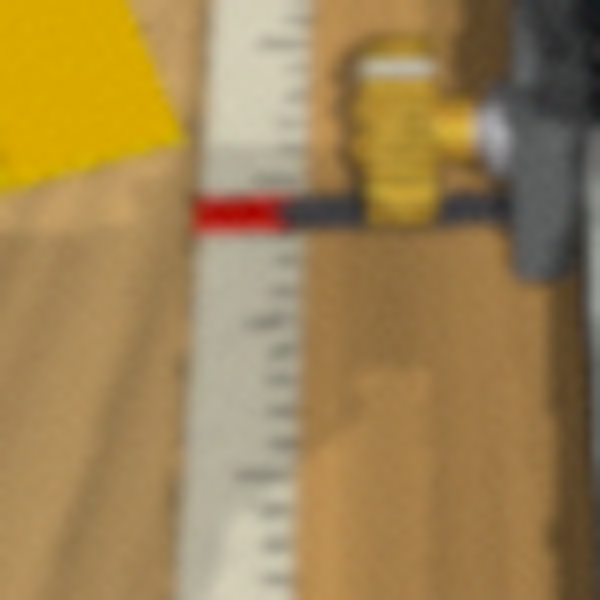

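Run:
```python
from h import *
g=lambda p:(np.array(p)+.5)/8-.5+[185,180]
for nm,p,z in [('tip',(284,210),.021),('tip right',(345,209),.021),('red L',(196,215),.016),('red R',(280,214),.016)]:
    X=onz('side',g(p),z); print(nm,(X[:2]@fx*1e3).round(1),(X[:2]@fy*1e3).round(1))
```

```text
tip 635.3 -123.5
tip right 618.9 -123.4
red L 659.6 -126.6
red R 636.8 -126.4
```

Request:
servo_tool(series=[[0, 0, 0, -1, 0, 0, 0], [0, 0, 0, -2, 0, 0, 0], [0, 0, 0, -2.8, 0, 0, 0], [0, 0, 0, -2.8, 0, 0, 0]])

```text
time: 22.25
eef_pos: [0.549, 0.0411, 0.0987]
tool_rot: [0.618, 0.786, 0.003, -0.001]
contact_force: [-1.1, 8.3, 6.0]
opening: 0.0001
```

Request:
servo_tool(series=[[0, 0, 0, 5, 0, 0, 0], [0, 0, 0, 20, 0, 0, 0], [0, 0, 0, 40, 0, -10, 0], [0, 0, 0, 70, -10, -50, 0], [0, 0, 0, 130, -20, -90, 0]])

```text
time: 22.88
eef_pos: [0.5015, 0.1536, 0.1836]
tool_rot: [0.62, 0.785, 0.0, 0.0]
contact_force: [1.2, 0.6, 0.4]
opening: 0.0
```

Request:
servo_tool(series=[[0, 0, 0, 50, -30, -20, 0], [0, 0, 0, 100, -60, -20, 0], [0, 0, 0, 150, -90, -20, 0], [0, 0, 0, 150, -90, -20, 0]])

```text
time: 23.38
eef_pos: [0.3758, 0.2799, 0.2027]
tool_rot: [0.616, 0.788, -0.0, -0.0]
contact_force: [0.5, 0.4, -0.6]
opening: -0.0
```

Run:
```python
from h import *
snap('top','lt'); snap('side','ls'); st()
t=cv2.imread('pics/lt.png')[150:225,205:280]; s=cv2.imread('pics/ls.png')[180:255,185:260]
cv2.imwrite('pics/l.png',np.hstack([cv2.resize(a,(400,400),interpolation=cv2.INTER_CUBIC) for a in (t,s)]))
cv2.imwrite('pics/lf.png',np.hstack([cv2.resize(cv2.imread(f'pics/{n}.png'),(400,300)) for n in('lt','ls')]))
```

```text
t 23.48 fence pos mm x 433.4 y 181.7 z 202.5 F fence 0.41 0.48 0.2 open 0.1
```

View pics/l.png

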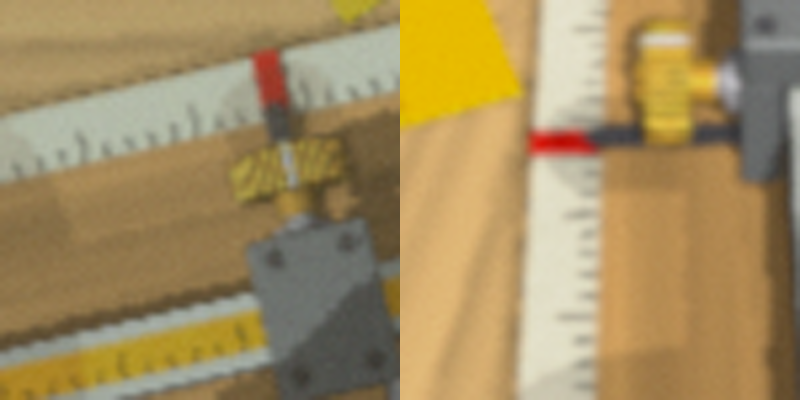

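View pics/lf.png

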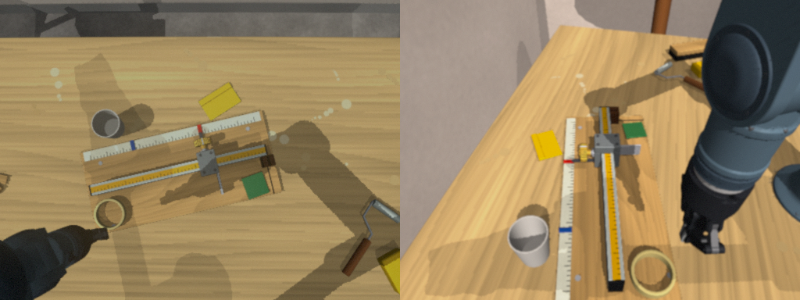

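```bash
python3 - <<'E'
from h import *
for n,o,pts in [('top',[205,150],[('ptr',(280,122),.021),('red far',(264,54),.016),('red near',(276,100),.016)]),('side',[185,180],[('tip',(194,135),.021),('ptr R',(230,135),.021),('red L',(131,143),.016),('red R',(190,143),.016)])]:
    for nm,p,z in pts:
        X=onz(n,(np.array(p)+.5)*75/400-.5+o,z); print(n,nm,(X[:2]@fx*1e3).round(1),(X[:2]@fy*1e3).round(1))
def rc(f):
    h=cv2.cvtColor(cv2.imread(f),cv2.COLOR_BGR2HSV); 
    for nm,lo,hi in [('green',(50,120,40),(80,255,255)),('yellow',(22,200,150),(28,255,255))]:
        m=cv2.inRange(h,lo,hi); m[:,330:]=0 if nm=='yellow' else m[:,330:]
        if nm=='yellow': m[155:]=0
        ys,xs=np.nonzero(m); print(f,nm,xs.mean().round(1),ys.mean().round(1),len(xs))
for f in('pics/top0.png','pics/lt.png'): rc(f)
d=cv2.absdiff(cv2.imread('pics/top0.png'),cv2.imread('pics/lt.png'))
E
python3 -c "
import cv2
import numpy as np
cv2.imwrite('pics/cmp.png',np.hstack([cv2.resize(cv2.imread('pics/'+n)[90:310,90:365],(400,320)) for n in('top0.png','lt.png')]))"
```

```text
top ptr 627.6 -126.5
top red far 658.8 -126.6
top red near 638.0 -127.1
side tip 633.5 -126.0
side ptr R 618.9 -125.6
side red L 659.4 -126.7
side red R 635.4 -126.1
pics/top0.png green 332.8 242.5 6
pics/top0.png yellow 279.9 122.2 8
pics/lt.png green 337.0 236.3 3
pics/lt.png yellow 284.6 128.4 12
```

View pics/cmp.png

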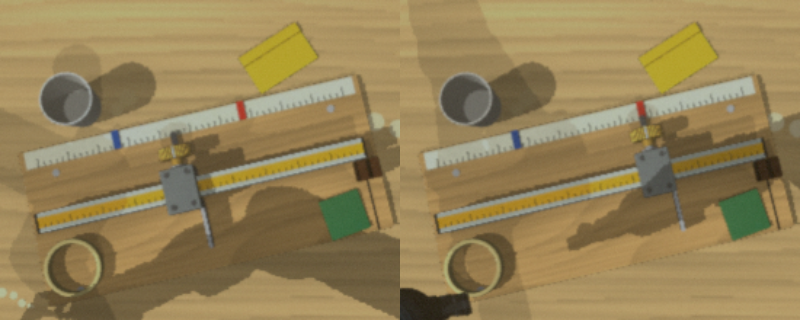

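Pointer and tab agree to within about 1 mm in both views. The white rib is at the top again after two turns, and the tape, offcut, cup and spreader are where they were. I'm handing it in.

```bash
python3 -c "
from h import *
print(finish_job())"
```

```text
the job is handed in; nothing more can be done
None
```

The stop is loosened and its pointer now stands over the red tab. I handed the job in at about 23.5 s of the 72 s allowed.

- **Loosening:** I rolled the outside of the closed fingertips across the rim in short strokes towards fence -y, reading about 3–6 N of press. I followed the white rib through both turns. It came back to the top, within about 0.1 rad of two full turns by eye, and the stop had not moved up to then.
- **Pushing:** I pushed the stop's +y end face about 112 mm along the rail with the outside of the fingers. The force along the rail was about 7–9 N. A sideways and vertical load of about 5 N also showed, and I eased the sideways part early in the push.
- **Last checks:** In the top view the pointer is at fence y -126.5 mm and the tab at about -126.9 mm. In the side view they are at -125.8 and -126.4 mm. That is a gap of 0.6 mm or less, against the tab's ±6 mm half-width.
- **Bystanders:** The tape, offcut, cup and spreader look unmoved when the before and after pictures are compared by eye. My colour-mask check of the offcut and spreader caught too few pixels to be useful, so I did not rely on it.
- **Handover:** The arm was clear of everything and read no contact force.

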